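# Lock a tongued strip board into its holding jig

## Task

Take the short floor strip that has a tongue on its end and put it in the wooden holding jig: hold it nose-down at an angle, slide its tongue into the groove of the sprung rail and push the rail back, then lower the board flat on the bed and let it come back until its foot is locked under the keeper lip, and let go. Work by feel: do not drive the rail into its end stop or otherwise press or slam board and jig hard together, and leave the plain offcut where it lies.

Things in the scene. Friction and masses are not known exactly. Their poses are not given: they have to be found in the camera images.
- board: loose pale wooden strip board, 0.08 to 0.17 kg. Origin: centre of the underside of its main block (110 x 48 x 22 high, x -55 to 55); x runs to the tongue, y across, z up. Starts flat on the saw table, left of the jig or on the right wing, tongue within 0.5 rad of world +x. Grip it across its 48 mm sides at the middle
- tongue_tip (a point): mid end face of the tongue, (65, 0, 11) mm in the board's frame. Tongue over the full 48 width: x 55 to 60 at z 7 to 15, then thinner, x 60 to 65 at z 8 to 14. Nose-down 0.31 rad (18 deg), lower front edge of the block 1.5 mm over the bed, it passes into the groove until the block's upper front edge meets the rail; push on, then lower by turning about that edge
- foot_end (a point): mid end face of the foot at the board's other end, (-63, 0, 4) mm in its frame. Foot over the full width: x -63 to -55, z 0 to 8
- jig: fixed holding jig; this is its plywood base, 258 x 110 x 9 mm (x -112 to 146). Origin on the underside, mid width; x points the way the tongue goes in, z up. On it a bed 40 wide, top at z 17, carries keeper, rail and spring block. The bed is screwed down in slots: it and all on it stand displaced along x by an unmeasured -12 to 12 mm, constant in a run; points below ignore this
- seat (a point): jig (0, 0, 17): where the board's origin lies when locked, if displacement is 0: level, foot on the keeper's stop face and under its lip, rail pushed back 4 mm (6 N). To pass down beside the lip it must be held 7 mm or more farther to +x (rail back 11 mm, 13 N). Beside the 40 wide bed fingers may reach 8 mm below the board
- keeper_lip (a point): jig (-58, 0, 27.5): lower front edge of the keeper's lip at displacement 0. Keeper 64 wide, x -86 to -63, top z 33.5; its stop face looks to +x at x -63; over it the lip, 6 thick, reaches out to x -58
- rail_face (a point): jig (51, 0, 27.5): mouth of the rail's groove, rail free, displacement 0. Dark rail 72 wide, z 18 to 44; groove z 21.5 to 33.5, 13 deep. It slides 17 mm to +x on a spring, 2 N at once plus 1 N a mm, to a hard stop (19 N). Good push: 14 to 16 N
- plain_offcut: bystander: loose pale sawn offcut 68 x 122 x 22 mm without tongue or foot, origin under its centre; lies on the side where the board does not
Not all that is in view belongs to the job. What is shaped like the board but green is not meant.

How it is judged:
On the way:
1. the board, still angled nose-down, has its tongue in the groove and is pushing the rail back (angle between board's own z axis and vertical between 0.1 and 0.7 rad and x of tongue_tip in the frame of jig above 0.04 m and z of tongue_tip in the frame of jig between 0.0205 and 0.0335 m and contact force between board and jig above 6 N), for 0.1 s.
At the end, for the whole second after the job is handed in: the board lies still and level (0.025 rad) on the bed, its underside within 1.5 mm of the bed's top, in line with the jig (0.07 rad, 10 mm sideways), tongue towards the rail, between keeper and rail: it fits there only with the tongue in the groove and the foot under the lip (z of board in the frame of jig between 0.0155 and 0.0185 m and angle between board's own z axis and vertical below 0.025 rad and angle between the x axis of board and the x axis of jig, either way round below 0.07 rad and x of tongue_tip in the frame of jig between 0.049 and 0.081 m and y of board in the frame of jig between -0.01 and 0.01 m and linear speed of board below 0.01 m/s); the robot touches nothing.
It fails at once if the board and the jig are pressed or slammed together with more than 40 N (contact force between board and jig above 40 N).
It fails at once if the plain offcut is moved by more than 20 mm (distance of plain_offcut from where it was at the start of the episode above 0.02 m).
It also fails if it takes over 64 s, if anything falls off the work surface, if the arm or the gripper's body presses on something with over 40 N, if the wrist force passes 120 N, or if a joint passes its speed limit or range.

## Robot

A 6-joint arm with a two-finger parallel gripper is mounted at the origin on the work surface; the furniture and walls round the work are solid. World frame = base frame: x ahead of the robot, y to its left, z up, the work surface at z = 0. Lengths are in m, angles in rad, forces in N, time in s.
With the tool pointing down it reaches from about 0.3 to 0.875 m from the base axis. Payload 6.4 kg.
Tool frame: the origin (TCP) lies at the very end of the fingers, on their centre line; the grasp point (between the pads) lies 19 mm behind it; z points along the fingers, y is the line along which they close (so a half turn about z gives the same grasp; the last joint's range is limited). The gripper opens to 85 mm and grips with 20 to 120 N. Pads are 22 mm wide; open, the fingers measure 114 mm over their backs; the gripper's body (76 mm by 85 mm) begins 54 mm behind the grasp point. The pads swing forward as they close: fully open they stand 13 mm farther back than shut.
Start: joints at [-1.38, 0.181, 1.607, -0, 1.354, -0.206], TCP at [0.222, -0.53, 0.199] pointing down, gripper open.
Joint ranges: [-2.99, 2.99], [-0.89, 2.07], [0.3, 2.58], [-1.14, 4.28], [0, 2.63], [-3.12, 3.12]. Speed limits (rad/s): [2.57, 2.57, 3.01, 3.14, 3.14, 3.14].

## Interface

Orientations are given as a unit quaternion [w, x, y, z].
In Python, from bench import ctrl, camera, calibration, order, outline_of gives the robot as it stands.
- The arm moves only by the tool move_arm, never from a script. Its argument "series" is a list that holds one entry, the list of rows, each a list of 5 numbers: the opening, from 0 (shut) to 1 (fully open), then the shift along the tool's x, y, z in mm, then the turn about the tool's z in rad. A call has exactly 10 rows; each row is the pose to reach, as a shift and turn from the pose commanded when the call began, along the tool's axes at that moment; what a row does not reach only later rows make up. A row lasts 1/12 s, in which the tool goes at most 41.7 mm and 7.16 degrees, less where a joint would pass 70% of its speed; a pose out of reach is approached as far as the arm can. A call with a gripper value outside its range is refused whole. The fingers move at their own pace and stop on an object; the grip force is fixed at half the most. Time passes only in rows, so rows that repeat a pose let the fingers close, or fill a call up. It gives the time, the measured TCP pose, the force, the opening and the grip force at its end, in the units of the state.
- ctrl.get_obs(): the state, without advancing time (a new reading comes with each control period).
- camera(name): name is "side" or "top" or "wrist"; returns (picture, depth): 400x640x3 uint8, blue, green, red; 400x640 float32, m along the optical axis (not along the pixel's ray), 0 where there is no reading.
- calibration(name): a dict with "intrinsics" (3x3 intrinsics, pixels), "rvec" (rotation vector, rad) and "tvec" (3), from world to camera coordinates, as OpenCV has them. Camera axes: x right, y down, z forward; pixel columns grow to the right and rows downward; lengths in m; the calibration is good to about 2 mm. The wrist camera is an equidistant fisheye: a pixel r from the principal point sees the ray r / f radians off the axis. A picture is of the moment at which its call begins: read the wrist's pose just before it. calibration takes no time and is no camera call; for the wrist camera it gives the pose at the moment of the call.
- order.hand_in(): hands the job in; it is judged then, once.
Trained networks look in the newest picture that a camera, given by its name, has taken for a name from the list of things; names that differ only in an ending like _2 or _b are one class to them, and where a whole thing is asked for, a point or a joint stands for the part that bears it (a point fixed in the world has none). Each returns a list of dicts, best first, with "conf" (0 to 1); they miss things now and then, are a little off and sometimes report something else, mostly with a low value. They report only what shows in the picture. A call takes as long as a camera call. They do not tell look-alikes from the thing itself.
- outline_of(target, camera): "region" (400x640 bool, what is visible of it) and "bbox" ([centre column, centre row, width, height] in pixels, round what is visible of it).
The state is a dict: "time_s": time; "q": joint angles; "dq": joint speeds; "joint_efforts": joint torques, N m; "eef_pos": TCP position; "eef_rot": TCP orientation; "wrist_force": force on the tool from outside, world axes, zero at the start; "torque": the same for the moment, N m; "opening": opening from 0.0 (shut) to 1.0 (fully open); "grasp_force": force on a finger pad.
Only numpy, scipy, OpenCV 4.12 (cv2) and the standard library are available. Lean on these libraries where they do the work, as an engineer would, in place of code of your own. Each camera call takes 0.05 s, during which the arm holds its last target. There are 200 camera calls.

## Working session

There is one attempt and no reset: what is moved stays moved. The work goes in short steps, Python scripts to look and compute and a tool call to move; the robot and the scene stay as the last step left them, time stands still between calls to the robot, and variables do not carry over. Pictures are saved under pics/ and viewed, at most 10 in all, crops included, and the job is handed in when it is done.

Besides the shell and the picture viewer there is one more tool, called after ">>>" as a command line: name --argument value ..., lists and objects as JSON in quotes. move_arm: Moves the arm, as the interface text tells. Its arguments: {"type":"object","properties":{"series":{"type":"array","items":{"type":"array","items":{"type":"array","items":{"type":"number"}}}}},"required":["series"]}

```bash
ls; mkdir -p pics; cat > h.py <<'E'
import numpy as np,cv2
from bench import ctrl,camera,calibration,order,outline_of
from scipy.spatial.transform import Rotation as R
def world(name,depth,c=None):
    c=c or calibration(name);K=np.array(c["intrinsics"]);Rm=cv2.Rodrigues(np.array(c["rvec"],float))[0];t=np.array(c["tvec"],float).ravel()
    v,u=np.mgrid[0:400,0:640].astype(float)
    x=(u-K[0,2])/K[0,0];y=(v-K[1,2])/K[1,1]
    if name=="wrist":
        r=np.hypot(x,y);s=np.where(r>1e-9,np.tan(np.minimum(r,1.5))/np.maximum(r,1e-9),1);x=x*s;y=y*s
    P=np.stack([x,y,np.ones_like(x)],-1)*depth[...,None]
    return (P-t)@Rm
def tool():
    o=ctrl.get_obs();q=o["eef_rot"];return np.array(o["eef_pos"]),R.from_quat([q[1],q[2],q[3],q[0]]),o
E
python3 - <<'E'
from h import *
ims=[]
for n in ["top","side"]:
    im,d=camera(n);cv2.imwrite(f"pics/{n}0.png",im);W=world(n,d)
    np.savez(f"/tmp/{n}0.npz",im=im,W=W,d=d)
    for t in ["board","jig","plain_offcut","keeper_lip","rail_face"]:
        for r in outline_of(t,n)[:3]:
            m=r["region"]&(d>0);p=np.median(W[m],0) if m.any() else None
            print(n,t,round(r["conf"],2),np.round(r["bbox"]),np.round(p,3) if p is not None else None)
p,Rt,o=tool();print(p,Rt.as_matrix().round(3),o["time_s"])
E
```

```text
pics
top board 0.68 [210. 239.  15.  36.] [0.472 0.392 0.022]
top jig 0.72 [270. 220.  47.  75.] [0.47  0.173 0.014]
top jig 0.57 [211. 242.  19.  35.] [0.467 0.393 0.022]
top plain_offcut 0.57 [410. 165.  25.  22.] [ 0.486 -0.392  0.022]
top keeper_lip 0.69 [268. 220.  48.  74.] [0.474 0.174 0.014]
top rail_face 0.63 [268. 218.  44.  71.] [0.471 0.173 0.015]
side board 0.98 [289. 199.  32.  28.] [ 0.377 -0.012  0.02 ]
side board 0.76 [321. 129.  34.  14.] [0.469 0.382 0.017]
side jig 0.94 [320. 166.  75.  25.] [0.483 0.155 0.011]
side plain_offcut 0.88 [316. 306.  46.  34.] [ 0.468 -0.405  0.02 ]
side keeper_lip 0.96 [321. 165.  77.  26.] [0.482 0.154 0.011]
side rail_face 0.73 [323. 166.  78.  32.] [0.483 0.155 0.011]
[ 0.22224825 -0.53033031  0.19900407] [[ 0.922  0.386  0.   ]
 [ 0.386 -0.922 -0.   ]
 [ 0.     0.    -1.   ]] 0.6
```

```bash
python3 - <<'E'
from h import *
a=cv2.imread("pics/top0.png");b=cv2.imread("pics/side0.png")
A=cv2.resize(a[120:300,170:490],(800,450),interpolation=cv2.INTER_CUBIC)
cv2.imwrite("pics/topc.png",A)
cv2.imwrite("pics/sidec.png",cv2.resize(b[90:350,220:440],(508,600),interpolation=cv2.INTER_CUBIC))
E
```

```text
(no output)
```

View pics/topc.png

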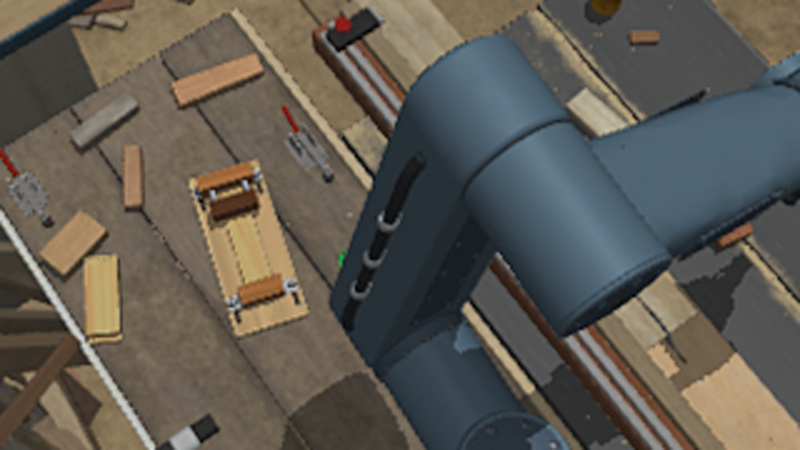

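View pics/sidec.png

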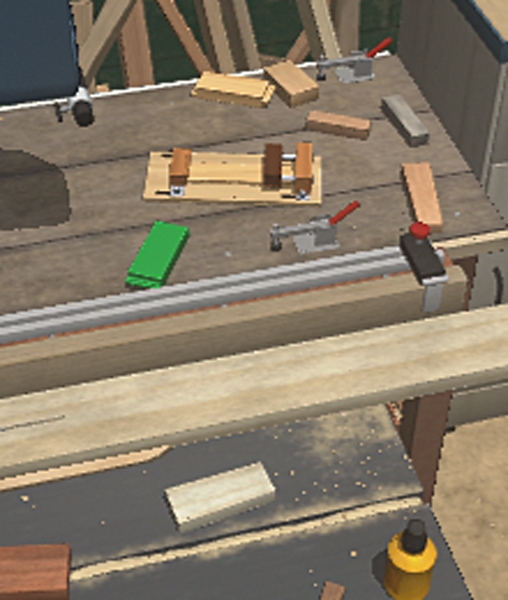

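>>> move_arm --series '[[[1,0,0,-40,0],[1,10,-5,-80,0],[1,40,-20,-110,0],[1,75,-40,-130,0],[1,110,-60,-150,0],[1,148,-80,-165,0],[1,185,-100,-180,0],[1,222,-120,-190,0],[1,260,-140,-200,0],[1,295,-158,-200,0]]]'

```text
time_s: 1.43
eef_pos: [0.423, -0.283, 0.3998]
eef_rot: [0.002, 0.98, 0.197, 0.001]
wrist_force: [-0.3, -0.1, 0.3]
opening: 0.998
grasp_force: 0.0
```

>>> move_arm --series '[[[1,18,-37,0,0],[1,36,-74,0,0],[1,54,-111,0,0],[1,72,-148,0,0],[1,90,-185,0,0],[1,108,-222,0,0],[1,126,-260,0,0],[1,144,-298,0,0],[1,162,-335,0,0],[1,178,-370,0,0]]]'

```text
time_s: 2.27
eef_pos: [0.4426, 0.1281, 0.3979]
eef_rot: [0.0, 0.98, 0.197, 0.001]
wrist_force: [0.4, -0.9, 0.5]
opening: 0.998
grasp_force: 0.0
```

>>> move_arm --series '[[[1,18,-37,0,0],[1,36,-74,0,0],[1,54,-111,0,0],[1,60,-130,0,0],[1,60,-130,0,0],[1,60,-130,0,0],[1,60,-130,0,0],[1,60,-130,0,0],[1,60,-130,0,0],[1,60,-130,0,0]]]'

```text
time_s: 3.1
eef_pos: [0.4485, 0.2679, 0.3978]
eef_rot: [0.0, 0.981, 0.196, 0.0]
wrist_force: [1.0, -0.4, 0.3]
opening: 0.999
grasp_force: 0.0
```

```bash
python3 - <<'E'
from h import *
for n in ["top","wrist"]:
    c=calibration(n);im,d=camera(n);cv2.imwrite(f"pics/{n}1.png",im);W=world(n,d,c)
    np.savez(f"/tmp/{n}1.npz",im=im,W=W,d=d)
    for t in ["board","jig","keeper_lip","rail_face"]:
        for r in outline_of(t,n)[:3]:
            m=r["region"]&(d>0);p=np.median(W[m],0) if m.any() else None
            print(n,t,round(r["conf"],2),np.round(r["bbox"]),np.round(p,3) if p is not None else None)
p,Rt,o=tool();print(p,Rt.as_matrix().round(3),o["time_s"])
E
```

```text
top board 0.69 [328. 225.  23.  15.] [ 0.371 -0.023  0.022]
top board 0.57 [210. 238.  16.  38.] [0.472 0.393 0.022]
wrist board 0.66 [427. 228.  55.  55.] [0.38  0.007 0.022]
wrist board 0.65 [262. 105.  60.  71.] [0.478 0.392 0.022]
wrist jig 0.65 [372. 148. 108. 144.] [0.482 0.179 0.011]
wrist keeper_lip 0.66 [371. 145. 109. 147.] [0.481 0.179 0.011]
wrist rail_face 0.76 [372. 147. 111. 141.] [0.482 0.179 0.011]
[0.44813739 0.2688897  0.39750937] [[ 0.922  0.387 -0.   ]
 [ 0.387 -0.922 -0.   ]
 [-0.     0.    -1.   ]] 3.6
```

View pics/wrist1.png

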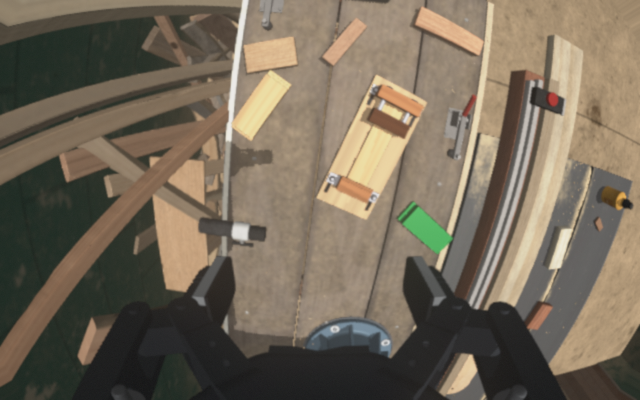

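```bash
python3 - <<'E'
from h import *
z=np.load("/tmp/wrist1.npz");im,W=z["im"],z["W"]
def rect(m,lab):
    p=(W[m][:,:2]*1000).astype(np.float32);r=cv2.minAreaRect(p);print(lab,m.sum(),np.round(r[0],1),np.round(r[1],1),round(r[2],1),"long/short axis");return r
box=np.zeros((400,640),bool);box[60:150,225:300]=1
hsv=cv2.cvtColor(im,cv2.COLOR_BGR2HSV)
Z=W[...,2]
print("table z",np.median(Z[250:300,300:340]), Z[105,262],hsv[105,262],Z[53,270],hsv[53,270])
n,l=cv2.connectedComponents(((Z>0.016)&(Z<.04)&box).astype(np.uint8));rect(l==l[105,262],"board top")
n,l=cv2.connectedComponents(((Z>0.004)&box).astype(np.uint8));rect(l==l[105,262],"board all")
box[:]=0;box[65:225,310:435]=1
n,l=cv2.connectedComponents(((Z>0.0045)&(Z<.08)&box).astype(np.uint8));m=l==l[150,365];rect(m,"jig")
m2=m&(Z>.028);nn,l2,st,ce=cv2.connectedComponentsWithStats(m2.astype(np.uint8))
for i in range(1,nn):
    if st[i,4]>20: rect(l2==i,"comp z%.3f"%np.median(Z[l2==i]))
s=im[60:230,220:440];cv2.imwrite("pics/crop1.png",cv2.resize(s,None,fx=3.4,fy=3.4,interpolation=cv2.INTER_CUBIC))
E
```

```text
table z -0.0008146461151294651 0.020231373667633615 [ 23  78 236] 0.02414514468022173 [ 16  87 219]
board top 1624 [473.5 393.7] [ 50.  112.2] 75.3 long/short axis
board all 2411 [498.  398.5] [129.3 166.9] 52.8 long/short axis
jig 7734 [477.5 174. ] [111.5 259.6] 87.9 long/short axis
comp z0.044 1357 [558.  170.6] [84.5 72.6] 88.5 long/short axis
comp z0.033 522 [399.9 176.9] [65.  29.6] 87.8 long/short axis
```

View pics/crop1.png

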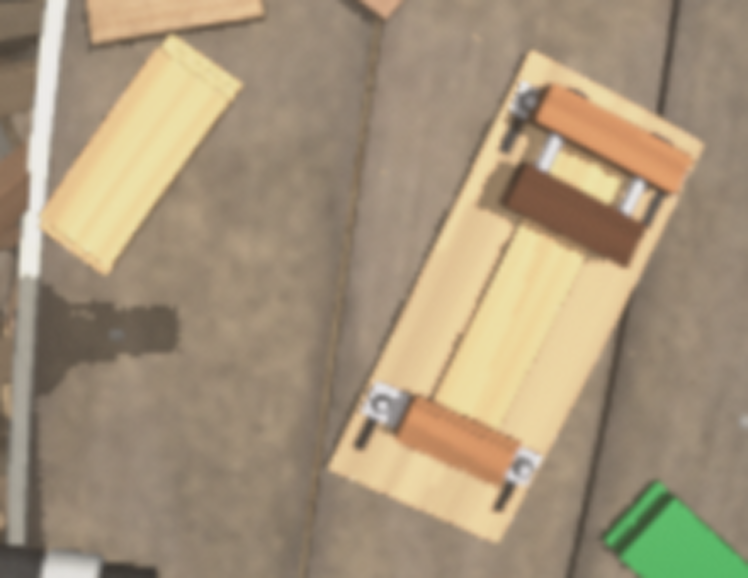

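>>> move_arm --series '[[[1,10,-15,30,0.11],[1,20,-30,60,0.22],[1,30,-45,95,0.33],[1,40,-60,130,0.44],[1,50,-75,165,0.55],[1,60,-90,200,0.654],[1,70,-103,230,0.654],[1,72,-105,237,0.654],[1,72,-105,237,0.654],[1,72,-105,237,0.654]]]'

```text
time_s: 4.43
eef_pos: [0.4743, 0.3934, 0.1614]
eef_rot: [0.0, 0.992, -0.128, 0.0]
wrist_force: [0.7, -0.5, 0.2]
opening: 0.997
grasp_force: 0.0
```

```bash
python3 - <<'E'
from h import *
c=calibration("wrist");im,d=camera("wrist");cv2.imwrite("pics/wrist2.png",im);W=world("wrist",d,c);Z=W[...,2]
np.savez("/tmp/wrist2.npz",im=im,W=W,d=d)
for r in outline_of("board","wrist")[:3]:
    m=r["region"]&(Z>.016)&(Z<.027)&(W[...,1]>.25)
    print(r["conf"],np.round(r["bbox"]))
    if m.sum()>100:
        print(cv2.minAreaRect((W[m][:,:2]*1000).astype(np.float32)),np.median(Z[m]))
        m=r["region"]&(Z>.005)&(Z<.027);print("all",cv2.minAreaRect((W[m][:,:2]*1000).astype(np.float32)))
m=(Z>.004)&(Z<.06)&(W[...,1]>.31)&(W[...,1]<.46)&(W[...,0]>.35)&(W[...,0]<.6)
p=W[m][:,:2]
# height map 3mm
H=np.zeros((50,84));
for (x,y),z in zip(p,Z[m]):
    i,j=int((.46-y)/.003),int((x-.35)/.003)
    if 0<=i<50 and 0<=j<84:H[i,j]=max(H[i,j],z*1000)
cv2.imwrite("pics/b.png",np.hstack([cv2.resize(im,(480,300)),cv2.cvtColor(cv2.resize(np.clip(H*8,0,255).astype(np.uint8),(320,300),interpolation=0),cv2.COLOR_GRAY2BGR)]))
p,Rt,o=tool();print(p,Rt.as_matrix().round(3),o["q"],o["time_s"])
E
```

```text
0.83 [591. 177.  59.  45.]
0.68 [319. 173.  47. 113.]
((475.770263671875, 393.44775390625), (48.10554504394531, 115.86260223388672), 75.48992919921875) 0.02191843125535922
all ((474.26495361328125, 393.8139343261719), (48.114402770996094, 127.23091888427734), 75.45964813232422)
0.56 [484. 128.  99. 216.]
[0.47547222 0.39364815 0.16341048] [[ 0.967 -0.255  0.004]
 [-0.255 -0.967  0.002]
 [ 0.003 -0.003 -1.   ]] [ 4.99655368e-01  3.01958824e-01  1.53362396e+00 -2.53796806e-04
  1.30190790e+00  2.32789142e+00] 4.5333
```

View pics/b.png

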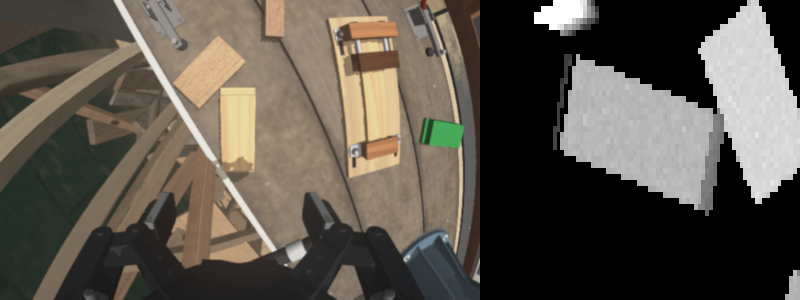

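```bash
python3 - <<'E'
from h import *
W=np.load("/tmp/wrist2.npz")["W"];o=np.array([.4733,.3941]);a=np.array([.968,-.2504]);b=np.array([.2504,.968])
u=(W[...,:2]-o)@a*1000;v=(W[...,:2]-o)@b*1000;Z=W[...,2]*1000
for s in(1,-1):
  for lo,hi in((25,32),(32,40),(40,50),(50,62),(62,80)):
    m=(abs(u)<18)&(v*s>lo)&(v*s<hi)&(Z<140);print(s,lo,m.sum(),np.percentile(Z[m],[1,50,99]).round() if m.any() else None)
E
```

```text
1 25 177 [-2. -0.  1.]
1 32 221 [-2. -0.  1.]
1 40 266 [-2. -0.  1.]
1 50 321 [-7. -1.  1.]
1 62 267 [-6. -1.  1.]
-1 25 178 [-2. -0.  2.]
-1 32 219 [-2. -0.  1.]
-1 40 274 [-2. -0.  1.]
-1 50 324 [-2. -0.  1.]
-1 62 477 [-2. -0.  1.]
```

>>> move_arm --series '[[[0.75,-1,0,35,0],[0.75,-1,0,70,0],[0.75,-1,0,100,0],[0.75,-1,0,125,0],[0.75,-1,0,140,0],[0.75,-1,0,149,0],[0.75,-1,0,154,0],[0.75,-1,0,156,0],[0.75,-1,0,156,0],[0.75,-1,0,156,0]]]'

```text
time_s: 5.37
eef_pos: [0.4742, 0.3944, 0.0063]
eef_rot: [-0.001, 0.992, -0.128, 0.001]
wrist_force: [-0.1, -0.4, -0.8]
opening: 0.75
grasp_force: 0.0
```

>>> move_arm --series '[[[0.4,0,0,0,0],[0.3,0,0,0,0],[0.2,0,0,0,0],[0,0,0,0,0],[0,0,0,0,0],[0,0,0,0,0],[0,0,0,0,0],[0,0,0,0,0],[0,0,0,0,0],[0,0,0,0,0]]]'

```text
time_s: 6.2
eef_pos: [0.473, 0.3938, 0.0045]
eef_rot: [-0.0, 0.992, -0.128, -0.0]
wrist_force: [-0.5, 0.5, -0.1]
opening: 0.002
grasp_force: 0.0
```

```bash
python3 - <<'E'
from h import *
p,Rt,o=tool();print(p,o["opening"],o["grasp_force"],o["wrist_force"])
im,d=camera("wrist");im2,_=camera("side")
cv2.imwrite("pics/c.png",np.hstack([im[:, 100:500],cv2.resize(im2[90:190,260:360],(400,400))]))
E
```

```text
[0.47303004 0.39381642 0.00451285] 0.002403870937782558 0.0 [-0.45404721  0.47538002 -0.11696274]
```

View pics/c.png

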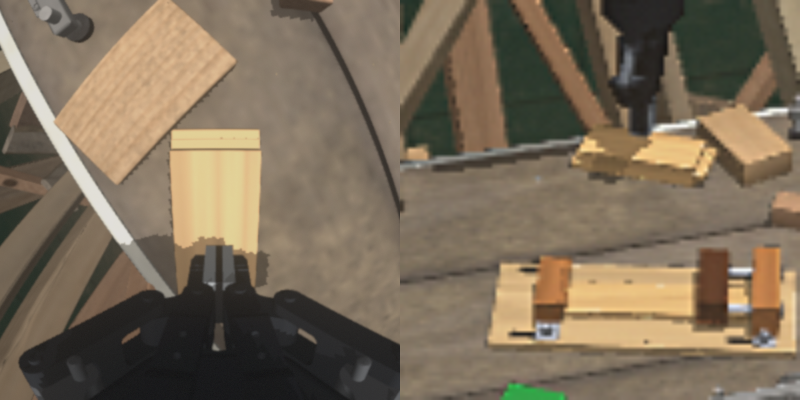

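```bash
python3 - <<'E'
from h import *
c=calibration("wrist");im,d=camera("wrist");W=world("wrist",d,c)
for r,cc in [(140,316),(160,316),(180,290),(180,345),(210,316),(235,316),(250,312),(260,325),(270,285),(270,350),(280,316)]: print(r,cc,im[r,cc],W[r,cc].round(4))
o=tool()[2];print({k:o[k] for k in("q","joint_efforts","torque")})
W=W;Z=W[...,2];reg=np.zeros_like(Z,bool);reg[120:290,260:370]=1
m=reg&(Z>.012)&(Z<.03);P=W[m];A=np.c_[P[:,:2],np.ones(len(P))];print(np.linalg.lstsq(A,P[:,2],rcond=None)[0],cv2.minAreaRect((P[:,:2]*1000).astype(np.float32)))
E
```

```text
140 316 [149 204 225] [0.5306 0.3788 0.0142]
160 316 [142 195 226] [0.5216 0.3811 0.0229]
180 290 [143 197 226] [0.5144 0.3973 0.0211]
180 345 [139 192 226] [0.5073 0.3691 0.0221]
210 316 [142 195 226] [0.495  0.3882 0.0223]
235 316 [140 193 224] [0.4805 0.3921 0.022 ]
250 312 [ 94  98 100] [0.4837 0.393  0.0455]
260 325 [95 98 99] [0.4823 0.3871 0.0556]
270 285 [ 82 110 136] [0.4628 0.4158 0.022 ]
270 350 [ 90 122 151] [0.4527 0.3786 0.0215]
280 316 [45 50 54] [0.4837 0.3908 0.0729]
{'q': array([5.01658358e-01, 5.00810526e-01, 1.62063254e+00, 7.84880282e-06,
       1.02018430e+00, 2.32969660e+00]), 'joint_efforts': array([ 7.87794997e-04, -5.34644151e+01, -2.86015069e+01, -2.69922418e-05,
        7.15253882e-04,  2.38333786e-05]), 'torque': array([-0.03264173, -0.03207271,  0.01072501])}
[-0.05649928  0.02585097  0.03925332] ((493.6073303222656, 391.3349914550781), (52.744815826416016, 102.33747100830078), 75.85391998291016)
```

```bash
python3 - <<'E'
from h import *
c=calibration("wrist");im,d=camera("wrist");W=world("wrist",d,c)
Rm=cv2.Rodrigues(np.array(c["rvec"]))[0];print("cam",-Rm.T@np.array(c["tvec"]).ravel(),Rm[2])
for r in range(238,254,2): print(r,im[r,311],W[r,311].round(4),W[r,326].round(4))
im,d=camera("side");W=world("side",d);m=(abs(W[...,0]-.473)<.02)&(abs(W[...,1]-.394)<.03)&(W[...,2]<.2)
for r in range(110,140):
    k=np.where(m[r])[0]
    if len(k): print(r,[(j,tuple((W[r,j]*1000).round().astype(int)),int(im[r,j].mean())) for j in k[::4]])
E
```

```text
cam [0.55099439 0.37202746 0.17927276] [-0.30572279  0.08006997 -0.9487478 ]
238 [104 141 170] [0.4792 0.3953 0.0217] [0.4768 0.3872 0.0212]
240 [ 97 131 161] [0.4786 0.3954 0.0229] [0.4762 0.3874 0.0224]
242 [ 97 132 161] [0.4772 0.3959 0.0224] [0.4746 0.3878 0.0216]
244 [ 91 121 147] [0.4757 0.3963 0.0219] [0.474  0.3879 0.0229]
246 [ 93 101 107] [0.4844 0.3934 0.0423] [0.4821 0.3863 0.0415]
248 [ 95  99 101] [0.4842 0.3934 0.0442] [0.4824 0.3863 0.0443]
250 [ 94  98 100] [0.484  0.3934 0.0459] [0.4821 0.3864 0.0458]
252 [ 95  98 100] [0.4844 0.3933 0.0487] [0.4829 0.3863 0.0493]
110 [(np.int64(320), (np.int64(473), np.int64(366), np.int64(108)), 39), (np.int64(324), (np.int64(487), np.int64(403), np.int64(84)), 23)]
111 [(np.int64(321), (np.int64(477), np.int64(375), np.int64(97)), 40)]
112 [(np.int64(321), (np.int64(477), np.int64(376), np.int64(93)), 39)]
113 [(np.int64(322), (np.int64(480), np.int64(375), np.int64(90)), 37)]
114 [(np.int64(322), (np.int64(480), np.int64(381), np.int64(81)), 36)]
115 [(np.int64(315), (np.int64(455), np.int64(365), np.int64(87)), 26), (np.int64(3
[... 3033 characters left out ...]
), 107), (np.int64(325), (np.int64(491), np.int64(367), np.int64(12)), 98)]
133 [(np.int64(315), (np.int64(454), np.int64(375), np.int64(2)), 95), (np.int64(319), (np.int64(469), np.int64(374), np.int64(3)), 110), (np.int64(325), (np.int64(491), np.int64(367), np.int64(7)), 109)]
134 [(np.int64(315), (np.int64(454), np.int64(365), np.int64(4)), 80), (np.int64(319), (np.int64(469), np.int64(377), np.int64(-4)), 95), (np.int64(323), (np.int64(484), np.int64(373), np.int64(-1)), 109)]
135 [(np.int64(317), (np.int64(462), np.int64(372), np.int64(-5)), 110), (np.int64(323), (np.int64(484), np.int64(371), np.int64(-4)), 110)]
136 [(np.int64(317), (np.int64(462), np.int64(365), np.int64(-5)), 118)]
```

>>> move_arm --series '[[[0.75,0,0,0,0],[0.75,0,0,0,0],[0.75,0,0,0,0],[0.75,0,0,0,0],[0.75,0,0,0,0],[0.75,0,0,8,0],[0.75,0,0,16,0],[0.75,0,0,22,0],[0.75,0,0,27,0],[0.75,0,0,28,0]]]'

```text
time_s: 7.28
eef_pos: [0.4719, 0.3931, -0.0253]
eef_rot: [0.001, 0.992, -0.128, -0.001]
wrist_force: [0.1, -0.3, -0.0]
opening: 0.748
grasp_force: 0.0
```

```bash
python3 - <<'E'
from h import *
c=calibration("wrist");im,d=camera("wrist");W=world("wrist",d,c);p,Rt,o=tool();print(p,o["opening"],o["wrist_force"],o["time_s"])
cx=np.array([.473,.394]);a=np.array([.968,-.2504]);b=np.array([.2504,.968])
u=(W[...,:2]-cx)@a*1000;v=(W[...,:2]-cx)@b*1000
m=(abs(u)<14)&(abs(v)>26)&(abs(v)<50)&(im.max(2)<130)&(im.max(2).astype(int)-im.min(2)<25)
for s in(1,-1):
    k=m&(v*s>0);print(s,k.sum(),np.percentile(W[k][:,2]*1000,[1,3,10,50]).round(1),np.percentile(v[k],[2,50,98]).round(1),np.percentile(u[k],[50,98]).round(1))
E
```

```text
[ 0.47212453  0.39328868 -0.02487767] 0.7507746822321518 [ 0.24061262 -0.10559312  0.85942424] 7.3333
1 5085 [-1.  -0.5 19.2 59. ] [27.3 35.7 49.8] [ 6.5 12.4]
-1 4061 [-0.7  0.  22.4 53.2] [-49.5 -36.5 -28. ] [ 9.  12.2]
```

>>> move_arm --series '[[[0.75,1,0,4,0],[0.75,1,0,8,0],[0.75,1,0,11,0],[0.75,1,0,12,0],[0.75,1,0,12,0],[0.62,1,0,12,0],[0.5,1,0,12,0],[0.4,1,0,12,0],[0.2,1,0,12,0],[0,1,0,12,0]]]'

```text
time_s: 8.17
eef_pos: [0.4747, 0.394, -0.0346]
eef_rot: [-0.001, 0.992, -0.128, 0.001]
wrist_force: [-0.6, 0.4, 5.5]
opening: 0.549
grasp_force: 65.4
```

>>> move_arm --series '[[[0,0,0,0,0],[0,0,0,0,0],[0,0,0,0,0],[0,0,0,-4,0],[0,0,0,-8,0],[0,0,0,-12,0],[0,0,0,-16,0],[0,0,0,-20,0],[0,0,0,-20,0],[0,0,0,-20,0]]]'

```text
time_s: 9.0
eef_pos: [0.4742, 0.3937, -0.0151]
eef_rot: [-0.0, 0.992, -0.128, 0.0]
wrist_force: [-0.4, -0.5, -0.3]
opening: 0.548
grasp_force: 61.6
```

>>> move_arm --series '[[[0,0,0,-30,0],[0,0,5,-65,0],[0,-2,30,-95,-0.05],[0,-4,60,-120,-0.1],[0,-6,95,-140,-0.15],[0,-10,130,-155,-0.2],[0,-12,165,-155,-0.222],[0,-16,200,-155,-0.222],[0,-16,225,-155,-0.222],[0,-16,231,-155,-0.222]]]'

```text
time_s: 9.83
eef_pos: [0.3982, 0.1715, 0.1392]
eef_rot: [0.001, 1.0, -0.019, -0.0]
wrist_force: [1.0, 0.2, -1.0]
opening: 0.548
grasp_force: 62.2
```

```bash
cat > jig.py <<'E'
from h import *
import sys
c=calibration("wrist");im,d=camera("wrist");W=world("wrist",d,c);Z=W[...,2]*1000
p,Rt,o=tool();print(p.round(4),Rt.as_matrix().round(3).tolist(),o["opening"],o["wrist_force"],o["time_s"])
cv2.imwrite("pics/%s.png"%sys.argv[1],im);np.savez("/tmp/%s.npz"%sys.argv[1],im=im,W=W)
E
python3 jig.py j1
python3 - <<'E'
import numpy as np,cv2
z=np.load("/tmp/j1.npz");W=z["W"]*1000;im=z["im"];Z=W[...,2]
th=np.radians(-2.1);o=np.array([460.5,174.6]);a=np.array([np.cos(th),np.sin(th)]);b=np.array([-a[1],a[0]])
u=(W[...,:2]-o)@a;v=(W[...,:2]-o)@b
print("bed",np.median(Z[(abs(v)<10)&(u>-20)&(u<40)&(Z<25)]))
for name,zl,zh in(("base",4,13),("bed",14,21),("keep",30,37),("rail",41,48)):
    m=(Z>zl)&(Z<zh)&(u>-125)&(u<160)&(abs(v)<65)
    if m.sum()<30: print(name,m.sum());continue
    print(name,m.sum(),"v",np.percentile(v[m],[1,50,99]).round(1))
    mm=m&(abs(v)<28);hh,e=np.histogram(u[mm],bins=np.arange(-125,160,5));print([(int(x),int(n)) for x,n in zip(e,hh) if n>3])
E
```

```text
[0.3989 0.1721 0.1394] [[0.999, -0.038, -0.0], [-0.038, -0.999, -0.001], [-0.0, 0.001, -1.0]] 0.5510570856688316 [ 0.5646642   0.47633897 -0.72537506] 9.8833
bed 16.87053810089928
base 7712 v [-54.7 -20.7  54.1]
[(-25, 11), (-20, 75), (-15, 75), (-10, 77), (-5, 84), (0, 83), (5, 79), (10, 80), (15, 79), (20, 80), (25, 80), (30, 79), (35, 80), (40, 80), (45, 75), (50, 75), (55, 76), (60, 58), (95, 12), (100, 20), (105, 19)]
bed 4312 v [-36.2  -0.5  31.2]
[(-20, 208), (-15, 208), (-10, 205), (-5, 205), (0, 227), (5, 222), (10, 210), (15, 208), (20, 209), (25, 241), (30, 218), (35, 210), (40, 209), (45, 216), (50, 220), (55, 235), (60, 135), (90, 22), (95, 194), (100, 201), (105, 203)]
keep 501 v [-39.6  -2.7  39. ]
[(60, 62), (90, 56), (95, 64), (100, 65), (105, 161)]
rail 2609 v [-36.2  -0.3  36. ]
[(60, 243), (65, 371), (70, 347), (75, 371), (80, 344), (85, 203), (105, 127)]
```

View pics/j1.png

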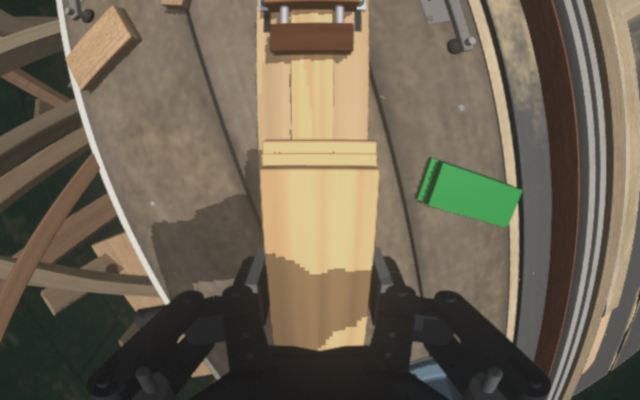

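```bash
cat > fit.py <<'E'
import numpy as np,cv2,sys
z=np.load("/tmp/%s.npz"%sys.argv[1]);W=z["W"]*1000;Z=W[...,2]
th=np.radians(-2.1);o=np.array([460.5,174.6]);a=np.array([np.cos(th),np.sin(th)]);b=np.array([-a[1],a[0]])
u=(W[...,:2]-o)@a;v=(W[...,:2]-o)@b
m=(Z>40)&(Z<48)&(u>45)&(u<90)&(abs(v)<40)
f=[]
for k in range(-32,33,4):
    q=m&(abs(v-k)<2)
    if q.sum()>5:f.append((k,np.percentile(u[q],2)))
f=np.array(f);print("rail front slope,u0",np.polyfit(f[:,0],f[:,1],1),"v",np.percentile(v[m],[.5,99.5]))
for s in(1,-1): # base side edges
    q=(Z>5)&(Z<13)&(u>-20)&(u<60)&(v*s>30)&(v*s<60)
    g=[(k,np.percentile(v[q&(abs(u-k)<4)]*s,98)) for k in range(-16,60,6) if (q&(abs(u-k)<4)).sum()>5];
    if g: g=np.array(g);print("base edge",s,np.polyfit(g[:,0],g[:,1],1))
# board
zl,zh=float(sys.argv[2]),float(sys.argv[3])
B=np.zeros_like(Z,bool);B[100:345,255:385]=1
P=W[B&(Z>zl)&(Z<zh)];A=np.c_[P[:,:2],np.ones(len(P))];
for _ in range(3):
    k=np.linalg.lstsq(A,P[:,2],rcond=None)[0];r=abs(A@k-P[:,2])<2.5;A,P=A[r],P[r]
print("plane",k[:2],"z median",np.median(P[:,2]),len(P),"tilt along jig x (nose-down +)",-k[:2]@a)
uu=(P[:,:2]-o)@a;vv=(P[:,:2]-o)@b;print("board top u",np.percentile(uu,[1,99]),"v",np.percentile(vv,[1,50,99]),"front z",np.median(P[uu>np.percentile(uu,95),2]))
print(cv2.minAreaRect(np.c_[uu,vv].astype(np.float32)))
E
python3 fit.py j1 175 230; python3 - <<'E'
import numpy as np
W=np.load("/tmp/j1.npz")["W"];print([W[r,318].round(4).tolist() for r in (146,158,175,200,240)])
E
```

```text
rail front slope,u0 [4.49313326e-03 6.22025179e+01] v [-36.1675403   35.00449878]
base edge 1 [2.29367347e-03 5.38009530e+01]
base edge -1 [-1.56320065e-04  5.46832216e+01]
plane [-0.00961017 -0.00261046] z median 195.80144686162225 16378 tilt along jig x (nose-down +) 0.009508062649062055
board top u [-92.3505607   -8.19547428] v [-30.0575576   -6.62866775  17.00014971] front z 195.23236062564087
((-53.558197021484375, -6.818702697753906), (58.29730224609375, 92.13975524902344), 89.36258697509766)
[[0.46, 0.1684, 0.188], [0.4551, 0.1685, 0.1889], [0.4496, 0.1687, 0.1955], [0.4391, 0.1691, 0.1951], [0.4216, 0.1698, 0.1961]]
```

```bash
python3 - <<'E'
import numpy as np,cv2
for f in("wrist1","wrist2"):
    W=np.load(f"/tmp/{f}.npz")["W"]*1000;Z=W[...,2]
    m=((Z>13)&(Z<60)&(W[...,0]>300)&(W[...,0]<850)&(W[...,1]>-50)&(W[...,1]<480)).astype(np.uint8)
    n,l,st,ce=cv2.connectedComponentsWithStats(m)
    for i in range(1,n):
        if st[i,4]>150:
            q=l==i;r=cv2.minAreaRect(W[q][:,:2].astype(np.float32));print(f,ce[i].round(),np.round(r[0]),np.round(r[1]),round(r[2]),"z",np.percentile(Z[q],[5,50,95]).round())
E
```

```text
wrist1 [267.  13.] [635. 443.] [53. 14.] 15 z [28. 34. 45.]
wrist1 [448.  30.] [750. 128.] [ 43. 141.] 2 z [16. 18. 19.]
wrist1 [344.  41.] [639. 298.] [28. 96.] 75 z [20. 22. 23.]
wrist1 [265.  81.] [511. 396.] [189. 101.] 12 z [18. 23. 27.]
wrist1 [519.  87.] [720. -39.] [82. 21.] 0 z [16. 40. 57.]
wrist1 [377. 140.] [490. 173.] [103. 210.] 88 z [15. 31. 45.]
wrist1 [461. 127.] [587.  38.] [119.  29.] 15 z [20. 34. 52.]
wrist1 [213. 124.] [419. 461.] [36. 43.] 72 z [15. 36. 58.]
wrist1 [425. 229.] [377.  -1.] [110.  50.] 73 z [20. 22. 24.]
wrist2 [217.  27.] [654. 449.] [91. 29.] 14 z [24. 34. 39.]
wrist2 [366.  25.] [619. 305.] [27. 54.] 75 z [20. 22. 23.]
wrist2 [570.  34.] [579.  35.] [101.  31.] 17 z [17. 33. 41.]
wrist2 [497. 109.] [491. 175.] [103. 209.] 89 z [16. 31. 45.]
wrist2 [299. 136.] [510. 398.] [192. 100.] 12 z [20. 23. 27.]
wrist2 [592. 179.] [378.  -1.] [112.  49.] 73 z [17. 22. 23.]
wrist2 [272. 246.] [418. 462.] [35. 44.] 75 z [16. 37. 58.]
```

```bash
python3 - <<'E'
import numpy as np,cv2
for f in("wrist1","wrist2","j1"):
    W=np.load(f"/tmp/{f}.npz")["W"]*1000;X,Y,Z=W[...,0],W[...,1],W[...,2]
    m=(Z>17)&(Z<27)&(X>300)&(X<460)&(Y>-80)&(Y<80)
    n,l,st,ce=cv2.connectedComponentsWithStats(m.astype(np.uint8));i=1+st[1:,4].argmax();r=cv2.minAreaRect(W[l==i][:,:2].astype(np.float32));print(f,r,cv2.boxPoints(r).round().tolist())
    if f=="j1": continue
    print("rows x, cols y from +70 to -90 step 10; max z")
    for x in range(390,570,12):
        print(x,[int(np.percentile(Z[q],90)) if (q:=(abs(X-x)<6)&(abs(Y-y)<5)&(Z<120)).any() else -9 for y in range(70,-100,-10)])
E
```

```text
wrist1 ((376.974365234375, -1.2733802795410156), (111.61125183105469, 49.81101989746094), 73.38909912109375) [[337.0, -48.0], [385.0, -62.0], [417.0, 45.0], [369.0, 59.0]]
rows x, cols y from +70 to -90 step 10; max z
390 [0, 8, 22, 22, 23, 23, 22, 23, 23, 22, 23, 22, 21, 5, -1, 0, 0]
402 [1, 7, 22, 23, 23, 23, 23, 22, 21, 14, 0, 0, -1, -2, -1, 0, 0]
414 [0, 0, 14, 22, 22, 19, 0, 0, 0, 0, 0, 0, -1, -1, 0, 0, 0]
426 [0, 0, 1, 0, 0, 0, 0, 0, 0, 0, 0, 0, -1, -1, 0, 0, 0]
438 [0, 1, 1, 0, 0, 0, 0, 0, 0, 0, 0, 0, -2, -2, 0, 0, 0]
450 [0, 0, 0, 1, 0, 0, 0, 0, 0, 0, 0, -1, -1, -1, 1, 1, 0]
462 [0, 0, 0, 1, 0, 0, 0, 0, 0, 0, 0, -1, -1, 0, 0, 0, 0]
474 [0, 0, 0, 0, 0, 0, 0, 0, 0, 0, 0, -2, -2, 0, 0, 0, 0]
486 [0, 0, 0, 0, 0, 0, 0, 0, 0, 0, 0, -1, 0, 0, 0, 0, 1]
498 [0, 0, 0, 0, 0, 0, 0, 0, 0, 0, -1, -1, 0, 0, 1, 0, 0]
510 [0, 0, 0, 0, 0, 0, 0, 0, 0, 0, -1, -2, 0, 0, 0, 0, 49]
522 [0, 0, 0, 0, 0, 0, 0, 0, 0, -1, -2, 0, 1, 0, 0, 0, 65]
534 [0, 0, 0, 0, 38, 46, 0, 0, 0, -1, -2, 0, 0, 0, 0, 0, 71]
546 [0, 0, 0, 0, 35, 35, -9, 0, 0, -1, -2, 0, 1, 1, 1, 42, 73]
558 [0, 0, 3, 33, 35, 33, -1, 0, -1, 
[... 624 characters left out ...]
 0, 0, 0, 0, 0, 0, 0, 0, 0, -1, -2, 0, 0, 0, 0]
474 [0, 0, 0, 0, 0, 0, 0, 0, 0, 0, 0, -1, -2, 0, 0, 0, 0]
486 [0, 0, 0, 0, 0, 0, 0, 0, 0, 0, -1, -2, 0, 0, 0, 0, 1]
498 [0, 0, 0, 0, 0, 0, 0, 0, 0, 0, -1, -2, 0, 0, 0, 0, 1]
510 [0, 0, 0, 0, 0, 0, 0, 0, 0, -1, -1, -2, 0, 0, 0, 0, 37]
522 [0, 0, 0, 0, 0, 0, 0, 0, 0, -1, -2, 0, 0, 0, 0, 0, 45]
534 [0, 0, 0, 0, 38, 46, 0, 0, -9, -9, -1, 0, 0, 0, 0, 0, 48]
546 [0, 0, 0, 0, 35, 34, 0, -1, -9, -2, -2, 0, 0, 1, 0, 44, 52]
558 [0, 0, 2, 32, 35, 0, 0, -9, -9, -1, -1, 0, 0, 2, 0, 56, 56]
j1 ((377.81585693359375, -1.6647987365722656), (110.83680725097656, 48.83985900878906), 73.20853424072266) [[338.0, -48.0], [385.0, -62.0], [417.0, 44.0], [370.0, 58.0]]
```

>>> move_arm --series '[[[0,8,30,0,0.05],[0,16,60,0,0.1],[0,24,90,0,0.15],[0,34,120,15,0.2],[0,44,150,40,0.255],[0,54,180,70,0.255],[0,58,192.6,100,0.255],[0,58,192.6,125,0.255],[0,58,192.6,133,0.255],[0,58,192.6,135,0.255]]]'

```text
time_s: 10.72
eef_pos: [0.4493, -0.0193, 0.0025]
eef_rot: [-0.001, 0.989, -0.145, -0.002]
wrist_force: [-0.2, -0.4, -1.3]
opening: 0.549
grasp_force: 62.3
```

>>> move_arm --series '[[[0,0,0,4,0],[0,0,0,8,0],[0,0,0,12,0],[0,0,0,14,0],[0,0,0,16,0],[0,0,0,17,0],[0,0,0,18,0],[0,0,0,18,0],[0,0,0,18,0],[0,0,0,18,0]]]'

```text
time_s: 11.55
eef_pos: [0.4513, -0.0203, -0.013]
eef_rot: [-0.0, 0.989, -0.145, 0.0]
wrist_force: [-0.6, 1.1, 5.0]
opening: 0.553
grasp_force: 63.0
```

>>> move_arm --series '[[[0,0,0,1,0],[0,0,0,2,0],[0,0,0,3,0],[0,0,0,4,0],[0,0,0,4,0],[0,0,0,4,0],[0,0,0,4,0],[0,0,0,4,0],[0,0,0,4,0],[0,0,0,4,0]]]'

```text
time_s: 12.38
eef_pos: [0.4524, -0.0206, -0.0163]
eef_rot: [-0.0, 0.989, -0.145, 0.001]
wrist_force: [-0.2, 1.7, 9.6]
opening: 0.548
grasp_force: 64.2
```

>>> move_arm --series '[[[0,0,0,1,0],[0,0,0,2,0],[0,0,0,3,0],[0,0,0,4,0],[0,0,0,5,0],[0,0,0,6,0],[0,0,0,7,0],[0,0,0,7,0],[0,0,0,7,0],[0,0,0,7,0]]]'

```text
time_s: 13.22
eef_pos: [0.454, -0.0212, -0.0228]
eef_rot: [0.0, 0.989, -0.145, 0.003]
wrist_force: [3.0, 1.4, 10.7]
opening: 0.547
grasp_force: 65.4
```

>>> move_arm --series '[[[0,0,0,-6,0],[0,0,0,-20,0],[0,0,0,-40,0],[0,0,0,-65,0],[0,0,0,-95,0],[0,0,0,-120,0],[0,0,0,-135,0],[0,0,0,-140,0],[0,0,0,-140,0],[0,0,0,-140,0]]]'

```text
time_s: 14.05
eef_pos: [0.4502, -0.0201, 0.1146]
eef_rot: [-0.0, 0.989, -0.145, -0.001]
wrist_force: [0.0, -0.2, -0.2]
opening: 0.55
grasp_force: 64.0
```

```bash
python3 jig.py t1; python3 - <<'E'
import numpy as np
W=np.load("/tmp/t1.npz")["W"];print([W[r,318].round(4).tolist() for r in (140,146,158,175,200,240,300,330)])
E
```

```text
[ 0.4498 -0.02    0.1141] [[0.958, -0.286, -0.002], [-0.286, -0.958, 0.001], [-0.002, 0.0, -1.0]] 0.5549080631417118 [-0.22266249  0.07546104 -1.88413374] 14.1
[[0.4908, -0.033, -0.005], [0.508, -0.0384, 0.1527], [0.5033, -0.037, 0.1556], [0.4977, -0.0354, 0.1631], [0.4881, -0.0325, 0.1664], [0.4714, -0.0275, 0.1686], [0.4438, -0.0192, 0.1733], [0.4274, -0.0143, 0.1756]]
```

```bash
cat > bt.py <<'E'
import numpy as np,sys
# board in tool frame: args file, tcp x,y,z(mm), yaw deg
W=np.load("/tmp/%s.npz"%sys.argv[1])["W"]*1000;x0,y0,z0,yw=map(float,sys.argv[2:6]);th=np.radians(yw)
a=np.array([np.cos(th),np.sin(th)]);b=np.array([-a[1],a[0]])
X=(W[...,:2]-[x0,y0])@a;Y=(W[...,:2]-[x0,y0])@b;Z=W[...,2]-z0
m=np.zeros(X.shape,bool);m[130:345,250:390]=1;m&=(Z>30)&(Z<75)&(abs(Y)<35)&(X<75)&(X>-60)
q=m&(X>0)&(X<42);k=np.polyfit(X[q],Z[q],1)
for _ in range(3):
    r=abs(np.polyval(k,X[q])-Z[q])<2;k=np.polyfit(X[q][r],Z[q][r],1)
top=m&(abs(np.polyval(k,X)-Z)<3.5)
xe=np.percentile(X[top],99.5);print("tilt",-np.arctan(k[0]),"front top edge X",xe,"Z",np.polyval(k,xe),"Y",np.percentile(Y[top&(X>5)],[1,50,99]))
t=-np.arctan(k[0]);c,s=np.cos(t),np.sin(t)
# lower front edge = top front edge + (0,-22) rotated nose-down t: board (dx,dz)->(dx c+dz s, -dx s+dz c)
f=lambda dx,dz:(round(xe+dx*c+dz*s,1),round(np.polyval(k,xe)-dx*s+dz*c,1))
print("low front",f(0,-22),"tip",f(10,-11),"foot low end",f(-118,-22),"origin",f(-55,-22))
E
python3 bt.py t1 449.8 -20 114.1 -16.6; python3 bt.py j1 398.9 172.1 139.4 -2.2
```

```text
tilt 0.17182316987384863 front top edge X 53.92822603078481 Z 48.58048726844362 Y [-25.34711363  -1.45387022  22.42621729]
low front (np.float64(50.2), np.float64(26.9)) tip (np.float64(61.9), np.float64(36.0)) foot low end (np.float64(-66.1), np.float64(47.1)) origin (np.float64(-4.0), np.float64(36.3))
tilt 0.002593008224155938 front top edge X 53.541922438177515 Z 56.32267127901002 Y [-25.6831133   -1.81488508  22.15178495]
low front (np.float64(53.5), np.float64(34.3)) tip (np.float64(63.5), np.float64(45.3)) foot low end (np.float64(-64.5), np.float64(34.6)) origin (np.float64(-1.5), np.float64(34.5))
```

>>> move_arm --series '[[[0,-10,-34,0,-0.05],[0,-20,-68,0,-0.1],[0,-30,-102,0,-0.15],[0,-40,-136,0,-0.2],[0,-50,-168,10,-0.251],[0,-55.4,-188,30,-0.251],[0,-55.4,-188,45,-0.251],[0,-55.4,-188,54,-0.251],[0,-55.4,-188,54,-0.251],[0,-55.4,-188,54,-0.251]]]'

```text
time_s: 14.93
eef_pos: [0.4506, 0.175, 0.0604]
eef_rot: [0.0, 1.0, -0.02, -0.001]
wrist_force: [0.5, 0.6, -1.2]
opening: 0.551
grasp_force: 63.9
```

```bash
python3 jig.py k1; sed -i '/^# board/,$d' fit.py; python3 fit.py k1
python3 - <<'E'
import numpy as np
W=np.load("/tmp/k1.npz")["W"];print([W[r,318].round(4).tolist() for r in (60,80,100,110,120,130,140,146,158,175,200,240,300,330)])
E
```

```text
[0.4516 0.175  0.0614] [[0.999, -0.04, -0.001], [-0.04, -0.999, -0.0], [-0.001, 0.0, -1.0]] 0.550195587085909 [ 0.16996882  0.16884083 -0.86464268] 14.9833
rail front slope,u0 [-1.04041867e-02  6.28732123e+01] v [-35.74380876  35.06913002]
base edge 1 [-8.86357091e-03  5.43680347e+01]
base edge -1 [-3.55777874e-03  5.48726936e+01]
[[0.5594, 0.1699, 0.0167], [0.5435, 0.1705, 0.0435], [0.5311, 0.171, 0.0442], [0.525, 0.1712, 0.0438], [0.517, 0.1716, 0.0174], [0.5099, 0.1719, 0.017], [0.5029, 0.1722, 0.0178], [0.511, 0.1717, 0.0991], [0.5059, 0.1719, 0.1008], [0.5005, 0.1722, 0.1098], [0.4901, 0.1726, 0.1116], [0.4723, 0.1733, 0.1133], [0.444, 0.1745, 0.1192], [0.4279, 0.1751, 0.1224]]
```

View pics/k1.png

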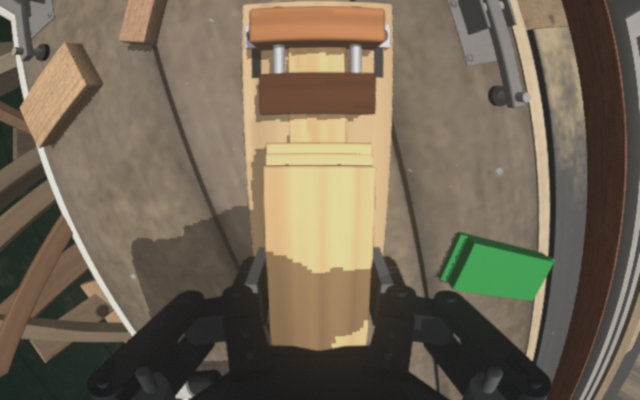

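>>> move_arm --series '[[[0,0,0,10,0],[0,0,0,22,0],[0,0,0,34,0],[0,0,0,44,0],[0,0,0,52,0],[0,0,0,58,0],[0,0,0,62,0],[0,0,0,64,0],[0,0,0,64,0],[0,0,0,64,0]]]'

```text
time_s: 15.82
eef_pos: [0.452, 0.1758, -0.0022]
eef_rot: [-0.0, 1.0, -0.02, 0.0]
wrist_force: [0.3, -0.3, -0.0]
opening: 0.551
grasp_force: 63.9
```

>>> move_arm --series '[[[0,0,0,1,0],[0,0,0,2,0],[0,0,0,3,0],[0,0,0,4,0],[0,0,0,5,0],[0,0,0,6,0],[0,0,0,6,0],[0,0,0,6,0],[0,0,0,6,0],[0,0,0,6,0]]]'

```text
time_s: 16.65
eef_pos: [0.4517, 0.1757, -0.0082]
eef_rot: [0.0, 1.0, -0.02, 0.0]
wrist_force: [-1.5, -0.9, 5.2]
opening: 0.55
grasp_force: 64.7
```

```bash
python3 jig.py k2; python3 bt.py k2 452 175.6 -8 -2.2; python3 fit.py k2
```

```text
[ 0.4517  0.1757 -0.0082] [[0.999, -0.039, 0.0], [-0.039, -0.999, 0.0], [0.0, -0.0, -1.0]] 0.5500646916062484 [-2.32531972 -0.20577645  4.98761546] 16.7
tilt 0.17409760080483805 front top edge X 52.80517454032617 Z 47.696648742119 Y [-25.10200351  -1.25471298  22.66804956]
low front (np.float64(49.0), np.float64(26.0)) tip (np.float64(60.7), np.float64(35.1)) foot low end (np.float64(-67.2), np.float64(46.5)) origin (np.float64(-5.2), np.float64(35.6))
rail front slope,u0 [3.14282780e-03 6.31795793e+01] v [-35.64539617  34.95368923]
base edge 1 [4.38386259e-05 5.37228571e+01]
base edge -1 [-1.09601678e-03  5.44395536e+01]
```

>>> move_arm --series '[[[0,0,0,-1,0],[0,1,0,-1,0],[0,2,0,-1,0],[0,4,0,-1,0],[0,6,0,-1,0],[0,8,0,-1,0],[0,10,0,-1,0],[0,11,0,-1,0],[0,12,0,-1,0],[0,12,0,-1,0]]]'

```text
time_s: 17.53
eef_pos: [0.4639, 0.1752, -0.0075]
eef_rot: [-0.0, 1.0, -0.02, 0.0]
wrist_force: [-0.2, 0.5, -0.5]
opening: 0.549
grasp_force: 64.1
```

>>> move_arm --series '[[[0,1,0,0,0],[0,2,0,0,0],[0,3,0,0,0],[0,4,0,0,0],[0,5,0,0,0],[0,6,0,0,0],[0,7,0,0,0],[0,8,0,0,0],[0,8,0,0,0],[0,8,0,0,0]]]'

```text
time_s: 18.37
eef_pos: [0.471, 0.1749, -0.0077]
eef_rot: [0.0, 1.0, -0.02, -0.001]
wrist_force: [-4.1, -0.3, 0.5]
opening: 0.548
grasp_force: 64.0
```

```bash
python3 jig.py k3; python3 bt.py k3 472 175.0 -7.5 -2.2; python3 fit.py k3; python3 - <<'E'
import cv2;im=cv2.imread("pics/k3.png");cv2.imwrite("pics/k3c.png",cv2.resize(im[60:220,220:420],None,fx=3,fy=3))
E
```

```text
[ 0.471   0.1749 -0.0077] [[0.999, -0.039, -0.001], [-0.039, -0.999, -0.0], [-0.001, 0.0, -1.0]] 0.5463603298897505 [-3.44125748  0.47635392 -0.0141418 ] 18.4167
tilt 0.16982161109196503 front top edge X 56.59496922455639 Z 47.17488919552049 Y [-26.51887374  -1.4928663   23.04647884]
low front (np.float64(52.9), np.float64(25.5)) tip (np.float64(64.6), np.float64(34.6)) foot low end (np.float64(-63.4), np.float64(45.4)) origin (np.float64(-1.3), np.float64(34.8))
rail front slope,u0 [8.42568170e-03 5.04689312e+01] v [-35.394271    34.80965986]
base edge 1 [-5.08128494e-03  5.40053680e+01]
base edge -1 [-3.86214879e-03  5.45731749e+01]
```

View pics/k3c.png

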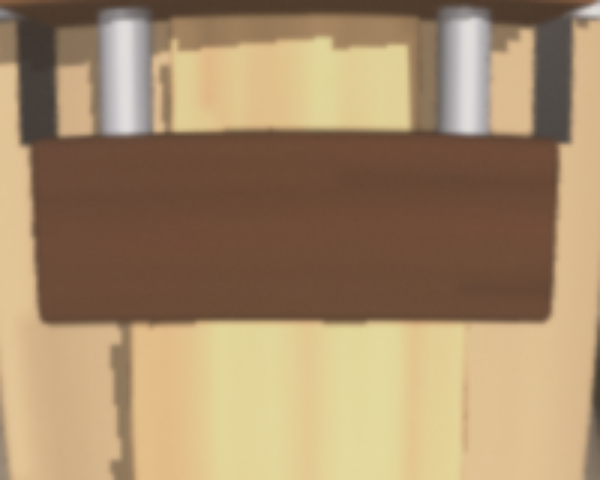

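>>> move_arm --series '[[[0,1,0,0,0],[0,2,0,0,0],[0,3,0,0,0],[0,4,0,0,0],[0,5,0,0,0],[0,6,0,0,0],[0,7,0,0,0],[0,8,0,0,0],[0,9,0,0,0],[0,9,0,0,0]]]'

```text
time_s: 19.25
eef_pos: [0.4783, 0.1746, -0.0081]
eef_rot: [0.0, 1.0, -0.019, -0.002]
wrist_force: [-11.0, 0.0, 5.6]
opening: 0.549
grasp_force: 64.5
```

>>> move_arm --series '[[[0,1,0,-0.5,0],[0,2,0,-0.5,0],[0,3,0,-0.5,0],[0,4,0,-0.5,0],[0,4.5,0,-0.5,0],[0,4.5,0,-0.5,0],[0,4.5,0,-0.5,0],[0,4.5,0,-0.5,0],[0,4.5,0,-0.5,0],[0,4.5,0,-0.5,0]]]'

```text
time_s: 20.08
eef_pos: [0.4812, 0.1745, -0.008]
eef_rot: [0.0, 1.0, -0.019, -0.004]
wrist_force: [-13.6, 0.4, 6.3]
opening: 0.55
grasp_force: 64.5
```

```bash
python3 jig.py k4; python3 - <<'E'
import numpy as np
W=np.load("/tmp/k4.npz")["W"]*1000;X,Y,Z=W[...,0]-482,W[...,1]-174.6,W[...,2]
m=np.zeros(X.shape,bool);m[130:345,250:390]=1;m&=(abs(Y)<22)&(X>-45)&(X<45)&(Z>25)&(Z<65)
k=np.polyfit(X[m],Z[m],1)
for _ in range(4):
    r=abs(np.polyval(k,X[m])-Z[m])<2;k=np.polyfit(X[m][r],Z[m][r],1)
print(k,r.sum())
o=np.array([460.5,174.6]);a=np.array([.9993,-.0366]);u=(W[...,:2]-o)@a
q=(Z>42)&(Z<47)&(abs(Y)<30)&(u>60)&(u<110);print(np.percentile(u[q],[2,98]))
E
```

```text
[ 0.4812  0.1745 -0.008 ] [[0.999, -0.039, -0.008], [-0.039, -0.999, -0.0], [-0.008, 0.001, -1.0]] 0.5498490747296526 [-13.87449467  -0.3044626    5.57002859] 20.1333
[-0.17175018 49.16835305] 15332
[ 61.08039512 109.38702253]
```

>>> move_arm --series '[[[0,1,0,0,0],[0,1.5,0,0,0],[0,1.5,0,1,0],[0,1.5,0,2,0],[0,1.5,0,3,0],[0,1.5,0,4,0],[0,1.5,0,5,0],[0,1.5,0,5,0],[0,1.5,0,5,0],[0,1.5,0,5,0]]]'

```text
time_s: 20.97
eef_pos: [0.4818, 0.1744, -0.0129]
eef_rot: [0.0, 1.0, -0.019, -0.005]
wrist_force: [-18.1, 0.2, 10.6]
opening: 0.549
grasp_force: 65.8
```

>>> move_arm --series '[[[0,-0.5,0,0,0],[0,-1,0,0.5,0],[0,-1,0,1,0],[0,-1,0,1.5,0],[0,-1,0,2,0],[0,-1,0,2.5,0],[0,-1,0,3,0],[0,-1,0,3,0],[0,-1,0,3,0],[0,-1,0,3,0]]]'

```text
time_s: 21.8
eef_pos: [0.4812, 0.1744, -0.0155]
eef_rot: [0.0, 1.0, -0.019, -0.004]
wrist_force: [-17.7, -1.5, 12.3]
opening: 0.552
grasp_force: 66.5
```

```bash
cat > lv.py <<'E'
import numpy as np,sys
W=np.load("/tmp/%s.npz"%sys.argv[1])["W"]*1000;o=np.array([460.5,174.6]);a=np.array([.9993,-.0366]);b=np.array([.0366,.9993])
u=(W[...,:2]-o)@a;v=(W[...,:2]-o)@b;Z=W[...,2]
m=np.zeros(u.shape,bool);m[100:345,250:390]=1;m&=(abs(v)<20)&(u>-22)&(u<60)&(Z>25)&(Z<65)
k=np.polyfit(u[m],Z[m],1)
for _ in range(4):
    r=abs(np.polyval(k,u[m])-Z[m])<2;k=np.polyfit(u[m][r],Z[m][r],1)
print("slope",k[0],"top z at u=-30,20,70",np.polyval(k,[-30,20,70]),r.sum())
for w in range(-26,28,6):
  q=(abs(v-w)<2)&(Z>40.5)&(Z<48)&(u>50)&(u<105); print(w, np.percentile(u[q],[3,97]).round(1) if q.sum()>5 else None,end=" ")
E
python3 jig.py k5;python3 lv.py k5
```

```text
[ 0.4813  0.1744 -0.0155] [[0.999, -0.039, -0.008], [-0.039, -0.999, -0.001], [-0.008, 0.001, -1.0]] 0.5501816254524867 [-18.32883143   0.2720558   13.32809212] 21.85
slope -0.06710545348467294 top z at u=-30,20,70 [45.58095302 42.22568035 38.87040767] 12368
-26 [74.4 98.7] -20 [54.4 98.8] -14 [54.  98.7] -8 [58.4 98.6] -2 [55.2 98.6] 4 [52.9 98.6] 10 [54.7 98.7] 16 [54.  98.9] 22 [55.9 98.7]
```

>>> move_arm --series '[[[0,0,0,0.5,0],[0,0,0,1,0],[0,0,0,1.5,0],[0,0,0,2,0],[0,0,0,2.5,0],[0,0,0,3,0],[0,0,0,3.5,0],[0,0,0,3.5,0],[0,0,0,3.5,0],[0,0,0,3.5,0]]]'

```text
time_s: 22.68
eef_pos: [0.4808, 0.1744, -0.019]
eef_rot: [0.0, 1.0, -0.019, -0.005]
wrist_force: [-19.2, -1.6, 14.5]
opening: 0.554
grasp_force: 67.7
```

```bash
python3 jig.py k6;python3 lv.py k6
```

```text
[ 0.4808  0.1744 -0.019 ] [[0.999, -0.039, -0.009], [-0.039, -0.999, -0.001], [-0.009, 0.001, -1.0]] 0.5519719077885636 [-20.02965015  -0.89708262  15.66414726] 22.7333
slope -0.004093536561581601 top z at u=-30,20,70 [39.25454409 39.04986726 38.84519044] 12320
-26 [73.2 97.7] -20 [73.2 97.5] -14 [73.5 97.7] -8 [73.4 97.6] -2 [73.4 97.6] 4 [73.4 97.7] 10 [73.4 97.7] 16 [73.5 97.8] 22 [73.1 97.7]
```

>>> move_arm --series '[[[0,0,0,-0.5,0],[0,-1,0,-0.5,0],[0,-2,0,-0.5,0],[0,-3,0,-0.5,0],[0,-4,0,-0.5,0],[0,-5,0,-0.5,0],[0,-6,0,-0.5,0],[0,-6.5,0,-0.5,0],[0,-7,0,-0.5,0],[0,-7,0,-0.5,0]]]'

```text
time_s: 23.57
eef_pos: [0.477, 0.1746, -0.0187]
eef_rot: [0.0, 1.0, -0.019, -0.002]
wrist_force: [-6.8, 1.2, -0.9]
opening: 0.549
grasp_force: 65.5
```

```bash
python3 jig.py k7;python3 lv.py k7
```

```text
[ 0.477   0.1746 -0.0187] [[0.999, -0.039, -0.003], [-0.039, -0.999, -0.0], [-0.003, 0.0, -1.0]] 0.5510227926221432 [-5.80557443  0.38610069 -1.36893472] 23.6167
slope -0.0092216764586114 top z at u=-30,20,70 [39.77428766 39.31320384 38.85212002] 13350
-26 [69.5 93.4] -20 [69.5 93.4] -14 [69.4 93.6] -8 [69.4 93.4] -2 [69.3 93.4] 4 [69.5 93.4] 10 [69.4 93.6] 16 [69.6 93.6] 22 [69.7 93.6]
```

>>> move_arm --series '[[[0,0,0,0.5,0],[0,-1,0,0.5,0],[0,-1.5,0,0.5,0],[0,-2,0,0.5,0],[0,-2.5,0,0.5,0],[0,-3,0,0.5,0],[0,-3.5,0,0.5,0],[0,-3.5,0,0.5,0],[0,-3.5,0,0.5,0],[0,-3.5,0,0.5,0]]]'

```text
time_s: 24.45
eef_pos: [0.4754, 0.1747, -0.0185]
eef_rot: [0.0, 1.0, -0.02, 0.0]
wrist_force: [-1.4, -0.6, -5.5]
opening: 0.549
grasp_force: 65.0
```

```bash
python3 jig.py k8;python3 lv.py k8
```

```text
[ 0.4754  0.1747 -0.0185] [[0.999, -0.039, 0.0], [-0.039, -0.999, -0.0], [0.0, 0.0, -1.0]] 0.5490887221172267 [-0.7041644   0.35673818 -6.29233314] 24.5
slope -0.005718297201382879 top z at u=-30,20,70 [39.76613864 39.48022378 39.19430892] 13720
-26 [67.7 91.7] -20 [67.2 91.5] -14 [67.4 91.7] -8 [67.3 91.6] -2 [67.5 91.6] 4 [67.3 91.6] 10 [67.5 91.7] 16 [67.6 91.8] 22 [67.5 91.7]
```

>>> move_arm --series '[[[0,0,0,0.5,0],[0,0,0,1,0],[0,-0.5,0,1.5,0],[0,-1,0,1.5,0],[0,-1.5,0,1.5,0],[0,-1.5,0,1.5,0],[0,-1.5,0,1.5,0],[0,-1.5,0,1.5,0],[0,-1.5,0,1.5,0],[0,-1.5,0,1.5,0]]]'

```text
time_s: 25.33
eef_pos: [0.4755, 0.1748, -0.0191]
eef_rot: [-0.0, 1.0, -0.02, 0.002]
wrist_force: [5.6, -2.1, 4.3]
opening: 0.549
grasp_force: 66.0
```

```bash
python3 jig.py k9;python3 lv.py k9
```

```text
[ 0.4755  0.1748 -0.0191] [[0.999, -0.039, 0.003], [-0.039, -0.999, 0.0], [0.003, -0.0, -1.0]] 0.5511472300771284 [ 4.37131199 -2.11986296  5.08983055] 25.3833
slope -0.0011728443044039948 top z at u=-30,20,70 [39.0017992  38.94315698 38.88451477] 13743
-26 [67.7 91.6] -20 [67.6 91.6] -14 [67.7 91.8] -8 [67.7 91.5] -2 [67.6 91.5] 4 [67.6 91.6] 10 [67.7 91.6] 16 [67.8 91.7] 22 [67.9 91.6]
```

>>> move_arm --series '[[[0.58,0.5,0,0,0],[0.62,0.5,0,0,0],[0.7,0.5,0,0,0],[0.8,0.5,0,0,0],[0.8,0.5,0,0,0],[0.8,0.5,0,-3,0],[0.8,0.5,0,-12,0],[0.8,0.5,0,-30,0],[0.8,0.5,0,-55,0],[0.8,0.5,0,-80,0]]]'

```text
time_s: 26.22
eef_pos: [0.4735, 0.1747, 0.0611]
eef_rot: [0.0, 1.0, -0.02, -0.001]
wrist_force: [0.0, 0.3, -0.4]
opening: 0.8
grasp_force: 0.0
```

>>> move_arm --series '[[[0.8,0,0,-25,0],[0.8,-10,0,-50,0],[0.8,-20,0,-60,0],[0.8,-30,0,-60,0],[0.8,-30,0,-60,0],[0.8,-30,0,-60,0],[0.8,-30,0,-60,0],[0.8,-30,0,-60,0],[0.8,-30,0,-60,0],[0.8,-30,0,-60,0]]]'

```text
time_s: 27.05
eef_pos: [0.444, 0.1759, 0.1194]
eef_rot: [0.0, 1.0, -0.02, -0.001]
wrist_force: [-0.3, -0.1, -0.6]
opening: 0.8
grasp_force: 0.0
```

```bash
python3 jig.py e1;python3 lv.py e1; python3 - <<'E'
import cv2,numpy as np
W=np.load("/tmp/e1.npz")["W"]*1000;o=np.array([460.5,174.6]);a=np.array([.9993,-.0366]);b=np.array([.0366,.9993])
u=(W[...,:2]-o)@a;v=(W[...,:2]-o)@b;m=(abs(W[...,2]-39)<2.5)&(abs(v)<40)&(u>-40)&(u<62);print(cv2.minAreaRect(np.c_[u,v][m] if 0 else np.c_[u[m],v[m]].astype(np.float32)))
E
```

```text
[0.4441 0.1759 0.1195] [[0.999, -0.039, -0.001], [-0.039, -0.999, -0.0], [-0.001, 0.0, -1.0]] 0.8047138767861576 [0.41498769 0.21811588 0.07650446] 27.1
slope 0.00010042805901872354 top z at u=-30,20,70 [39.11623249 39.1212539  39.1262753 ] 4547
-26 [67.3 91.3] -20 [66.6 91.1] -14 [67.2 91.8] -8 [66.5 91.9] -2 [66.5 91.8] 4 [66.5 90.8] 10 [66.6 91.2] 16 [66.6 90.5] 22 [67.2 90.7] ((10.91860580444336, -0.33081626892089844), (48.5384635925293, 101.88163757324219), 89.67028045654297)
```

View pics/e1.png

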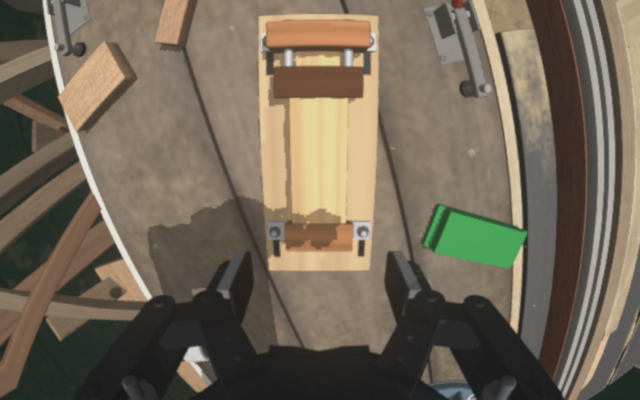

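```bash
python3 -c "
from h import *
print(order.hand_in())"
```

```text
the job is handed in; nothing more can be done
None
```

The board is locked in the jig and the job is handed in at about 27 s. By camera it lies level on the bed and in line, tongue in the rail's groove and foot under the keeper lip. The gripper is clear and the offcut was not touched; no verdict came back.

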